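# Trip test of the goldsmith's bench breaker box

## Task

Do the trip test on the grey breaker box: loosen the black clamp knob, slide the metal shutter fully off the test button, and press the button gently until the lever on the box's end drops. Then lift the lever back up until it clicks in and stays up by itself; leave the shutter open and the knob loose, and do not disturb the other things on the bench.

Things in the scene. Friction and masses are not known exactly. Their poses are not given: they have to be found in the camera images.
- rcd_box: grey breaker box, 140 (x) by 240 (y) by 130 mm high, fixed to the bench; origin under its centre, x and y along its sides, z up. The lever comes out of its -y end (the end to the robot's right); clamp knob, shutter and button are on its top
- clamp_grip (a point): centre of the clamp knob's grip bar, on the knob's upright axis, 46 mm above the box's top. The black bar is 36 mm long, 12 mm thick and 30 mm high (15 mm above and below this point); the bar lies along the box's x when the joint clamp is 0 and turns with it
- clamp (a joint): turn of the clamp knob: 0 fully clamped, grows anticlockwise seen from above as it is loosened, hard stop at 1.5 rad. Stiff by friction (about 0.06 N m), stays where it is left. Starts between 0 and 0.2. Below about 0.75 rad a pin blocks the shutter; loose means beyond 1.0 rad
- shutter_tab (a point): middle of the upright metal tab on the shutter, 34 mm above the box's top. The tab is 30 mm along the box's x, 12 mm thick along its y, and reaches from the shutter's top (20 mm above the box) to 46 mm above the box. The shutter is an aluminium hood 50 by 70 mm, centred under the tab
- shutter (a joint): how far the shutter has slid, in m, towards the box's -y (towards the lever's end): 0 closed over the button, 0.075 fully open against its stop. Slides with about 1.5 N of friction and stays where it is left. Open means beyond 0.065
- button_top (a point): centre of the top face of the round black test button, 22 mm in diameter, 14 mm above the box's top when not pressed; it is under the shutter when that is closed
- button (a joint): how far the button is pressed down, in m: 0 out, 0.010 at its rigid bottom. Spring: 2 N at first touch, 7 N at the bottom. The lever is let go somewhere between 3 and 7 mm, differently each time; the button must never bear over 25 N. It springs back when released, and dips by itself while the lever is lifted past its catch
- lever_hinge (a point): point on the lever's hinge axis (which runs along the box's x), 110 mm above the bench and 10 mm inside the box's -y end. Fixed to the box
- lever_grip (a point): centre of the black roller at the lever's free end, 100 mm from the hinge. The roller's axis lies along the box's x; it is 26 mm long with flat ends and 20 mm in diameter, on a steel arm 11 mm thick. Latched up it is 42 mm higher than the hinge; dropped it is about 57 mm lower than the hinge, about 53 mm above the bench
- lever (a joint): turn of the lever: 0 up, resting on its catch; grows as it drops; 1.05 rad fully dropped. Spring and weight pull it down with 2 to 3 N at the roller, up to 5 N as it rides over the catch below 0.3 rad. To latch, lift it just past 0 (to about -0.03; rigid stop at -0.07) with the button out, then let go: it settles back to 0. Lifted too little, it drops again
- pliers: pliers with red handles, 160 mm long and 12 mm high, lying on the bench off the box's +x, +y corner; origin under the middle; loose, leave it alone
- bench_block: steel bench block 90 by 65 by 22 mm on the bench, on the box's +x side; origin under its centre; loose, leave it alone
- beaker: brass beaker, 68 mm wide and 80 mm high, on the bench beyond the lever to +x; origin under its centre; loose, leave it alone
- tin: round metal tin, 54 mm wide and 50 mm high, on the bench close to the box's -x side; origin under its centre; loose, leave it alone
- handpiece: brass-coloured engraving handpiece, 180 mm long and 24 mm thick, lying across beyond the box's +y end; origin under the middle; loose, leave it alone
- ring_box: paper ring box, 46 mm square and 30 mm high, standing on the box's top near the lever's end; origin under its centre; loose, leave it alone

How it is judged:
On the way, in this order (a step that is already met when the one before it is completed fails the run):
1. the clamp knob is loosened (beyond 1.0 rad) (value of joint clamp above 1 rad), for 0.1 s.
2. the shutter is slid open (beyond 65 mm) (value of joint shutter above 0.065 m), for 0.1 s.
3. the lever drops (beyond 0.5 rad) while the button is held pressed and the shutter is open (value of joint lever above 0.5 rad and value of joint button above 0.002 m and value of joint shutter above 0.065 m).
4. the lever is lifted back up (below 0.06 rad) (value of joint lever below 0.06 rad), for 0.1 s.
At the end, for the whole second after the job is handed in: the lever stands latched up (within 0.06 rad of its catch) and still, with the button out (within 2 mm), the shutter open (beyond 65 mm) and the clamp knob loose (beyond 1.0 rad) (value of joint lever below 0.06 rad and velocity of joint lever between -0.05 and 0.05 rad/s and value of joint button below 0.002 m and value of joint shutter above 0.065 m and value of joint clamp above 1 rad); the robot touches nothing.
It fails at once if the button is pressed with more than 25 N (contact force between button and the fingers above 25 N or contact force between button and the arm above 25 N).
It fails at once if a bystander is moved by more than 20 mm (distance of any of pliers, bench_block, beaker, tin, handpiece, ring_box from where it was at the start of the episode above 0.02 m).
It also fails if it takes over 64 s, if anything falls off the work surface, if the arm or the gripper's body presses on something with over 40 N, if the wrist force passes 120 N, or if a joint passes its speed limit or range.

## Robot

A 6-joint arm with a two-finger parallel gripper is mounted at the origin on the work surface. World frame = base frame: x ahead of the robot, y to its left, z up, the work surface at z = 0. Lengths are in m, angles in rad, forces in N, time in s.
With the tool pointing down it reaches from about 0.4 to 0.825 m from the base axis. Payload 7 kg.
Tool frame: the origin (TCP) lies at the centre of the arm's flange, where the gripper is bolted on; the fingertips stand 173 mm ahead of it and the grasp point (between the pads) lies 155 mm ahead of it; z points along the fingers, y is the line along which they close (so a half turn about z gives the same grasp; the last joint's range is limited). The gripper opens to 85 mm and grips with 20 to 120 N. Pads are 22 mm wide; open, the fingers measure 114 mm over their backs; the gripper's body (76 mm by 85 mm) begins 54 mm behind the grasp point. The pads swing forward as they close: fully open they stand 13 mm farther back than shut.
Start: joints at [-0.829, 0.359, 0.012, 0, -1.224, -0.288], TCP at [0.296, -0.607, 0.405] pointing down, gripper open.
Joint ranges: [-3.07, 3.07], [-1.43, 2.12], [-1.02, 1.25], [-3.03, 1.67], [-3.05, -0], [-3.03, 3.03]. Speed limits (rad/s): [2.39, 2.39, 3.01, 3.14, 3.14, 3.14].

## Interface

Orientations are given as a unit quaternion [w, x, y, z].
In Python, from bench import get_obs, snapshot, camera_model, finish_job gives the robot as it stands.
- The arm moves only by the tool move_arm, never from a script. Its arguments are lists of equal length, an entry for each row: "hand": the opening, from -1 (shut) to 1 (fully open); "linear": the shift along the tool's x, y, z in units of 800 mm (1.0 is 800 mm), a list of three; "dr": the turn, a rotation vector about the tool's x, y, z in units of pi rad (1.0 is pi rad), a list of three. A call has 1 to 8 rows; each row is the pose to reach, as a shift and turn from the pose commanded when the call began, along the tool's axes at that moment, turning the shorter way round; what a row does not reach only later rows make up. A row lasts 1/10 s, in which the tool goes at most 50 mm and 8.59 degrees, less where a joint would pass 70% of its speed; a pose out of reach is approached as far as the arm can. A call with a number of a shift or a turn outside -1 to 1 is refused whole. A call with a gripper value outside its range is refused whole. The fingers move at their own pace and stop on an object; "squeeze" is the grip in N (left out, the last holds). Time passes only in rows, so rows that repeat a pose let the fingers close. It gives the time, the measured TCP pose, the force, the opening and the grip force at its end, in the units of the state.
- get_obs(): the state, without advancing time (a new reading comes with each control period).
- snapshot(name): name is "side" or "top" or "wrist"; returns the picture (384x512x3 uint8, red, green, blue); there is no depth.
- camera_model(name): a dict with "fx", "fy", "cx", "cy" (pixels), "camera_from_world" (4x4, takes a point from world to camera coordinates). Camera axes: x right, y up, looking along -z (the intrinsics and any distortion apply to the point x, -y, -z); pixel columns grow to the right and rows downward; lengths in m; the calibration is good to about 2 mm. A picture is of the moment at which its call begins: read the wrist's pose just before it. camera_model takes no time and is no camera call; for the wrist camera it gives the pose at the moment of the call.
- finish_job(): hands the job in; it is judged then, once.
The state is a dict: "t": time; "q": joint angles; "joint_velocities": joint speeds; "joint_efforts": joint torques, N m; "eef_pos": TCP position; "tool_rot": TCP orientation; "force": force on the tool from outside, world axes, zero at the start; "ft_torque": the same for the moment, N m; "grip_width": finger opening in m; "grasp_force": force on a finger pad.
Only numpy, scipy, OpenCV 4.12 (cv2) and the standard library are available. Lean on these libraries where they do the work, as an engineer would, in place of code of your own. Each camera call takes 0.05 s, during which the arm holds its last target. There are 200 camera calls.

## Working session

There is one attempt and no reset: what is moved stays moved. The work goes in short steps, Python scripts to look and compute and a tool call to move; the robot and the scene stay as the last step left them, time stands still between calls to the robot, and variables do not carry over. Pictures are saved under pics/ and viewed, at most 10 in all, crops included, and the job is handed in when it is done.

Besides the shell and the picture viewer there is one more tool, called after "Emit:" as name(argument=value, ...) on one line, values as JSON. move_arm: Moves the arm, as the interface text tells. Shifts and turns lie within -1 to 1; 1 stands for 800 mm of shift or pi rad of turn. Its arguments: {"type":"object","properties":{"hand":{"type":"array"},"linear":{"type":"array"},"dr":{"type":"array"},"squeeze":{"type":"number"}},"required":["hand","linear","dr"]}

```bash
mkdir -p pics; ls; python3 - <<'E'
from bench import *
import cv2,numpy as np
o=get_obs();print(o)
for n in("side","top"):
    m=camera_model(n);print(n,m)
    cv2.imwrite(f"pics/{n}0.png",cv2.resize(snapshot(n)[:,:,::-1],(800,600),interpolation=cv2.INTER_CUBIC))
E
```

```text
pics
{'t': 0.0, 'q': array([-8.28866068e-01,  3.59402425e-01,  1.11032121e-02, -3.84217497e-04,
       -1.22411848e+00, -2.88115637e-01]), 'joint_velocities': array([ 0.00166443,  0.00049996, -0.00012195, -0.00030805, -0.00037104,
        0.00077869]), 'joint_efforts': array([ 5.04685522e-04, -5.83316267e+01,  2.93418074e+01,  6.93687424e+00,
       -6.02979751e-03, -6.76151308e-05]), 'eef_pos': array([ 0.29585423, -0.60650287,  0.40376657]), 'tool_rot': array([-2.42109787e-04, -2.24901369e-01,  9.74381180e-01,  7.94490722e-04]), 'force': array([ 0.23819358,  0.5212119 , -0.24743307]), 'ft_torque': array([ 0.01927891, -0.04519467, -0.04059647]), 'grasp_force': 0.0, 'grip_width': 0.0851945359535502}
side {'fx': 369.54193468285956, 'fy': 369.54193468285956, 'cx': 254.09072909216601, 'cy': 194.79124416387936, 'camera_from_world': array([[-0.95286866, -0.30308606,  0.01342229,  0.59725599],
       [ 0.24379784, -0.73864118,  0.62846783, -0.16965212],
       [-0.18056559,  0.60211963,  0.77771976, -0.97146372],
       [ 0.        ,  0.        ,  0.        ,  1.        ]])}
top {'fx': 499.7195020434248, 'fy': 499.7195020434248, 'cx': 257.0139887550299, 'cy': 182.15707968386482, 'camera_from_world': array([[ 0.00770258, -0.99995973,  0.00460562,  0.03774626],
       [ 0.99354699,  0.00817422,  0.11312627, -0.60131747],
       [-0.11315936,  0.00370454,  0.99356994, -1.16682043],
       [ 0.        ,  0.        ,  0.        ,  1.        ]])}
```

View pics/top0.png

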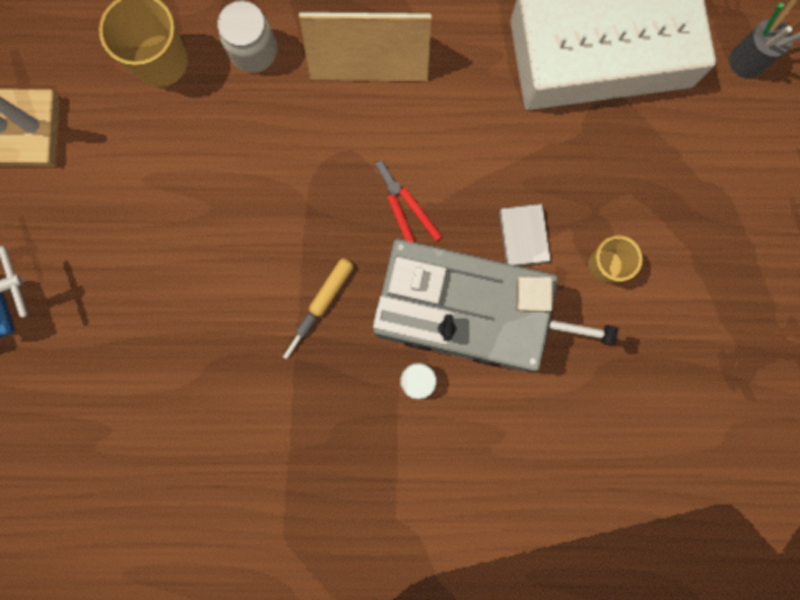

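View pics/side0.png

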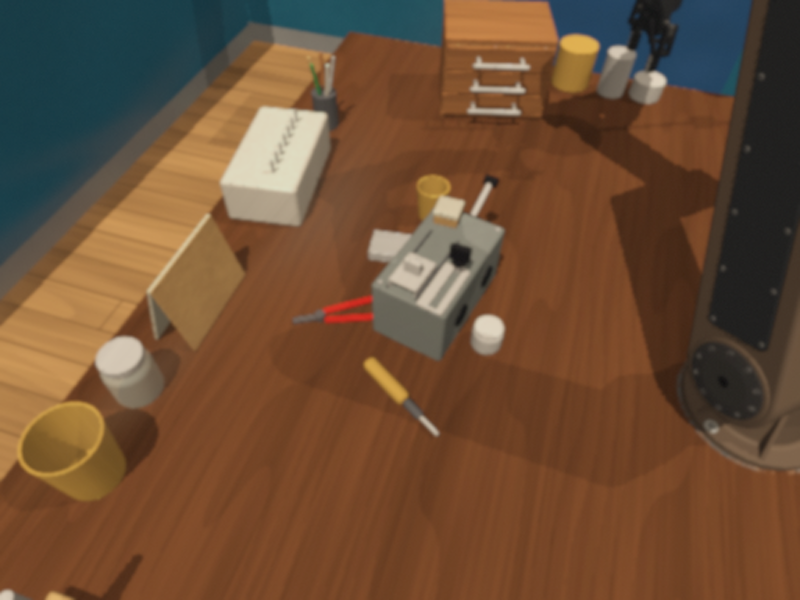

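The top picture shows the box at about (465,305), the knob at (448,328), the shutter tab at (420,280) and the roller at (611,335). The side picture confirms this layout. I'll enlarge both views to read corners.

```bash
python3 - <<'E'
from bench import *
import cv2,numpy as np
a=snapshot("top")[:,:,::-1][140:260,230:410]
cv2.imwrite("pics/topc.png",cv2.resize(a,(792,528),interpolation=cv2.INTER_CUBIC))
b=snapshot("side")[:,:,::-1][105:235,220:350]
cv2.imwrite("pics/sidec.png",cv2.resize(b,(598,598),interpolation=cv2.INTER_CUBIC))
E
```

```text
(no output)
```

View pics/topc.png

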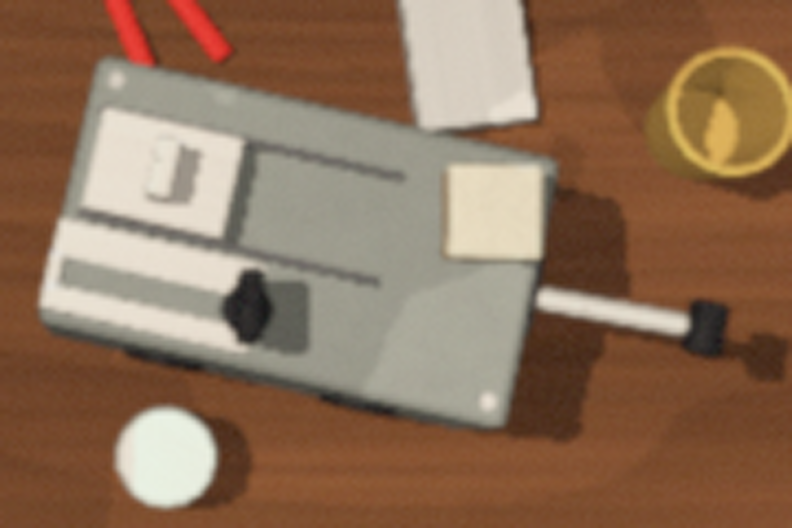

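View pics/sidec.png

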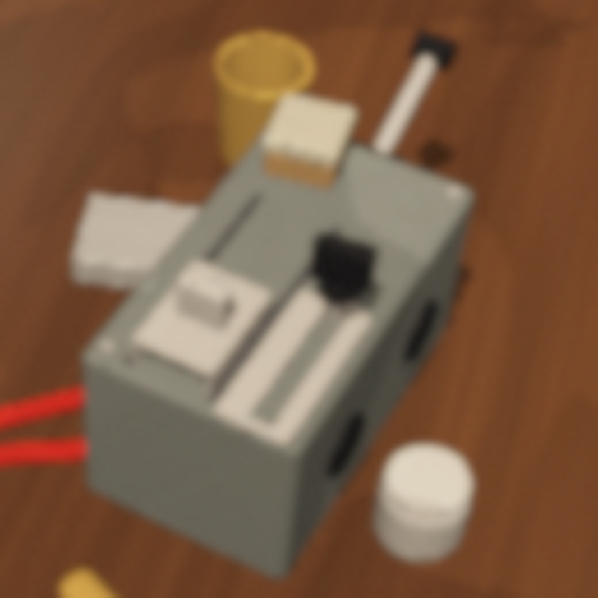

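The crops give these positions. In the top crop the box top corners are (100,58), (556,160), (503,428) and (42,318), with the knob at (248,305), tab at (167,168), roller at (708,328) and ring box at (494,211). In the side crop the corners are (472,190), (97,352) and (295,447), and the roller is at (434,50).

```bash
cat > h.py <<'E'
from bench import *
import numpy as np
from scipy.optimize import least_squares
from scipy.spatial.transform import Rotation as R
def proj(n,P):
    m=camera_model(n);c=m["camera_from_world"]@np.append(P,1)
    return np.array([m["cx"]+m["fx"]*c[0]/-c[2],m["cy"]-m["fy"]*c[1]/-c[2]])
def unproj(n,uv,z):
    return least_squares(lambda p:proj(n,[p[0],p[1],z])-uv,[.5,0]).x
T=lambda u,v:np.array([230+u/4.4,140+v/4.4])
S=lambda u,v:np.array([220+u/4.6,105+v/4.6])
def obs(): # grasp pt etc
    o=get_obs();w,x,y,z=o["tool_rot"];r=R.from_quat([x,y,z,w]);return o,r
E
python3 - <<'E'
from h import *
C=[("top",T(100,58),(.07,.12)),("top",T(556,160),(.07,-.12)),("top",T(503,428),(-.07,-.12)),("top",T(42,318),(-.07,.12)),
("side",S(472,190),(-.07,-.12)),("side",S(97,352),(.07,.12)),("side",S(295,447),(-.07,.12))]
def w(p,l,z): c,s=np.cos(p[2]),np.sin(p[2]);return np.array([p[0]+c*l[0]-s*l[1],p[1]+s*l[0]+c*l[1],z])
for sel in (C[:4],C):
    f=lambda p:np.concatenate([proj(n,w(p,l,.13))-uv for n,uv,l in sel])
    s=least_squares(f,[.5,-.1,0]);print(s.x,np.round(s.fun,1))
p=s.x
loc=lambda q:R.from_euler('z',-p[2]).apply([q[0]-p[0],q[1]-p[1],0])[:2]
for nm,uv,z in(("knob",T(248,305),.191),("tab",T(167,168),.176),("roller",T(708,328),.162),("ring",T(494,211),.16),("tin",T(166,457),.05),("beaker",T(730,112),.08),("block",T(470,60),.022)):
    q=unproj("top",uv,z);print(nm,q.round(4),loc(q).round(4))
for nm,uv,z in(("tabS",S(203,295),.170),("knobS",S(345,245),.191),("rollS",S(434,45),.152)):
    q=unproj("side",uv,z);print(nm,q.round(4),loc(q).round(4))
E
```

```text
[ 0.56342731 -0.04803827 -0.21711042] [-0.5 -1.2  1.5 -0.5  0.7  0.6 -1.6  1. ]
[ 0.56324208 -0.04905021 -0.21540522] [-0.1 -1.1  1.9 -0.5  1.2  0.6 -1.1  1.2  1.3 -0.3 -3.8  0.5  1.4  1.7]
knob [ 0.5269 -0.0182] [-0.0421  0.0224]
tab [0.5935 0.0199] [0.0148 0.0739]
roller [ 0.5193 -0.243 ] [-0.0015 -0.1989]
ring [ 0.5756 -0.1402] [ 0.0316 -0.0864]
tin [0.4542 0.0164] [-0.1205  0.0406]
beaker [ 0.6375 -0.2795] [ 0.1218 -0.2093]
block [ 0.6742 -0.1521] [ 0.1304 -0.0769]
tabS [0.5951 0.0237] [0.0155 0.0779]
knobS [ 0.5272 -0.0175] [-0.042   0.0232]
rollS [ 0.5207 -0.2503] [ 0.0014 -0.2057]
```

```bash
cat >> h.py <<'E'
P=(.5633,-.0487,-.2160)
def b2w(lx,ly,z): return R.from_euler('z',P[2]).apply([lx,ly,0])+[P[0],P[1],z]
def goal(lx,ly,z,phi,tilt=0,ahead=.155,cmd=None):
    """print move taking the point `ahead` of flange to box-local (lx,ly), height z; tool y = box y turned phi"""
    o,r=obs(); pos=o["eef_pos"]
    a=P[2]+phi; y=np.array([-np.sin(a),np.cos(a),0]); zt=np.array([0,0,-1.]); x=np.cross(y,zt)
    g=R.from_matrix(np.c_[x,y,zt])*R.from_euler('x',tilt)
    t=b2w(lx,ly,z)-ahead*g.apply([0,0,1])
    print("t",round(o["t"],2),"lin",(r.inv().apply(t-pos)/.8).round(4).tolist(),"dr",((r.inv()*g).as_rotvec()/np.pi).round(4).tolist(),
     "dist",np.linalg.norm(t-pos).round(4),"F",o["force"].round(1),"w",round(o["grip_width"],4))
def where(ahead=.155):
    o,r=obs(); p=o["eef_pos"]+ahead*r.apply([0,0,1])
    print("local",R.from_euler('z',-P[2]).apply(p-[P[0],P[1],0]).round(4),"tooly",np.degrees(np.arctan2(*r.apply([0,1,0])[[1,0]])-np.pi/2-P[2]).round(1),"z",r.apply([0,0,1]).round(3),"F",o["force"].round(1),"w",round(o["grip_width"],4),"t",round(o["t"],2))
E
python3 -c "
from h import *
where();goal(-.042,.0225,.235,.1)"
```

```text
local [-0.1418 -0.6021  0.2491] tooly 38.4 z [-0.001  0.001 -1.   ] F [-0.  -0.7 -0.3] w 0.0851 t 0.2
t 0.2 lin [-0.5825, 0.5349, 0.0181] dr [0.0003, -0.0001, 0.1813] dist 0.6328 F [-0.  -0.7 -0.3] w 0.0851
```

Emit:
move_arm(hand=[1, 1, 1, 1, 1, 1, 1, 1], linear=[[-0.5825, 0.535, 0.018], [-0.5825, 0.535, 0.018], [-0.5825, 0.535, 0.018], [-0.5825, 0.535, 0.018], [-0.5825, 0.535, 0.018], [-0.5825, 0.535, 0.018], [-0.5825, 0.535, 0.018], [-0.5825, 0.535, 0.018]], dr=[[0, 0, 0.181], [0, 0, 0.181], [0, 0, 0.181], [0, 0, 0.181], [0, 0, 0.181], [0, 0, 0.181], [0, 0, 0.181], [0, 0, 0.181]])

```text
t: 1.0
eef_pos: [0.4398, -0.2391, 0.3959]
tool_rot: [0.0, 0.057, 0.998, -0.0]
force: [1.1, -0.4, -0.2]
grip_width: 0.0857
grasp_force: 0.0
```

```bash
python3 -c "
from h import *
where();goal(-.042,.0225,.235,.1)"
```

```text
local [-0.0798 -0.2125  0.2409] tooly 5.8 z [ 0.001 -0.    -1.   ] F [ 1.1 -0.4 -0.2] w 0.0857 t 1.0
t 1.0 lin [-0.0767, 0.2874, 0.0075] dr [0.0, 0.0002, 0.0003] dist 0.2381 F [ 1.1 -0.4 -0.2] w 0.0857
```

Emit:
move_arm(hand=[1, 1, 1, 1, 1, 1, 1], linear=[[-0.0767, 0.287, 0.0075], [-0.0767, 0.287, 0.0075], [-0.0767, 0.287, 0.0075], [-0.0767, 0.287, 0.0075], [-0.0767, 0.287, 0.0075], [-0.0767, 0.287, 0.0075], [-0.0767, 0.287, 0.0075]], dr=[[0, 0, 0], [0, 0, 0], [0, 0, 0], [0, 0, 0], [0, 0, 0], [0, 0, 0], [0, 0, 0]])

```text
t: 1.7
eef_pos: [0.5269, -0.0191, 0.3894]
tool_rot: [-0.0, 0.056, 0.998, -0.0]
force: [-0.3, 0.2, -1.2]
grip_width: 0.0854
grasp_force: 0.0
```

```bash
python3 -c "
from h import *
import cv2
where();goal(-.042,.0225,.176,.1)
m=camera_model('wrist');print(m)
a=snapshot('wrist')[:,:,::-1].copy()
for q in (b2w(-.042,.0225,.191),b2w(.015,.075,.176),b2w(-.07,.12,.13),b2w(.07,.12,.13)):
  u=proj('wrist',q);print(u.round(1)); cv2.drawMarker(a,tuple(int(v) for v in u),(0,0,255),0,8,1)
cv2.imwrite('pics/w1.png',cv2.resize(a,(800,600)))"
```

```text
local [-0.042   0.021   0.2344] tooly 5.9 z [-0.001 -0.    -1.   ] F [-0.3  0.2 -1.2] w 0.0854 t 1.7
t 1.7 lin [-0.0001, 0.0018, 0.073] dr [-0.0001, -0.0003, 0.001] dist 0.0584 F [-0.3  0.2 -1.2] w 0.0854
{'fx': 318.3160237382863, 'fy': 318.3160237382863, 'cx': 254.36155906412603, 'cy': 193.06438058496732, 'camera_from_world': array([[ 1.12378431e-01,  9.93665232e-01, -7.03557394e-04,
        -4.14729606e-02],
       [-9.56079368e-01,  1.07934714e-01, -2.72511175e-01,
         5.36939787e-01],
       [-2.70708942e-01,  3.12970351e-02,  9.62152360e-01,
        -2.19736052e-01],
       [ 0.00000000e+00,  0.00000000e+00,  0.00000000e+00,
         1.00000000e+00]])}
[255.9 230.5]
[325.8 309. ]
[391.9 175.6]
[355.9 335.4]
```

View pics/w1.png

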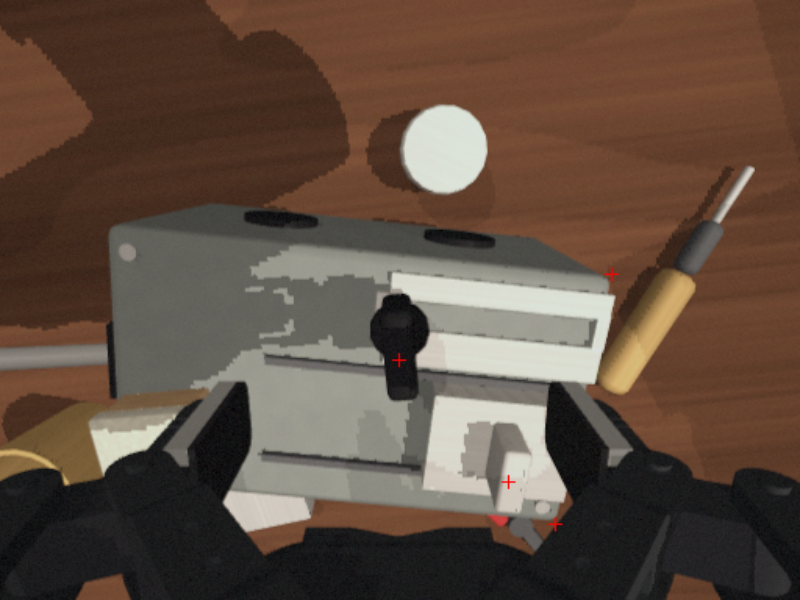

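```bash
python3 -c "
from h import *
import cv2
for lx in(-.039,-.042,-.045):
  for d,z in((0,.161),(0,.15),(-.018,.191),(.018,.191),(-.018,.161)): print(lx,d,z,(proj('wrist',b2w(lx+d*np.cos(.1),.0225+d*np.sin(.1),z))*1.5625).round())
for q in (b2w(-.07,.12,.13),b2w(.07,.12,.13),b2w(-.07,-.12,.13),b2w(.015,.075,.176),b2w(0,.069,.176)): print((proj('wrist',q)*1.5625).round())
a=snapshot('wrist')[:,:,::-1][170:270,220:350]
cv2.imwrite('pics/w2.png',cv2.resize(a,(780,600),interpolation=cv2.INTER_CUBIC))"
```

```text
-0.039 0 0.161 [399. 339.]
-0.039 0 0.15 [399. 331.]
-0.039 -0.018 0.191 [399. 321.]
-0.039 0.018 0.191 [399. 413.]
-0.039 -0.018 0.161 [399. 298.]
-0.042 0 0.161 [400. 332.]
-0.042 0 0.15 [399. 324.]
-0.042 -0.018 0.191 [400. 312.]
-0.042 0.018 0.191 [400. 405.]
-0.042 -0.018 0.161 [400. 291.]
-0.045 0 0.161 [400. 326.]
-0.045 0 0.15 [400. 318.]
-0.045 -0.018 0.191 [401. 304.]
-0.045 0.018 0.191 [401. 398.]
-0.045 -0.018 0.161 [400. 284.]
[612. 274.]
[556. 524.]
[ 95. 222.]
[509. 483.]
[501. 450.]
```

View pics/w2.png

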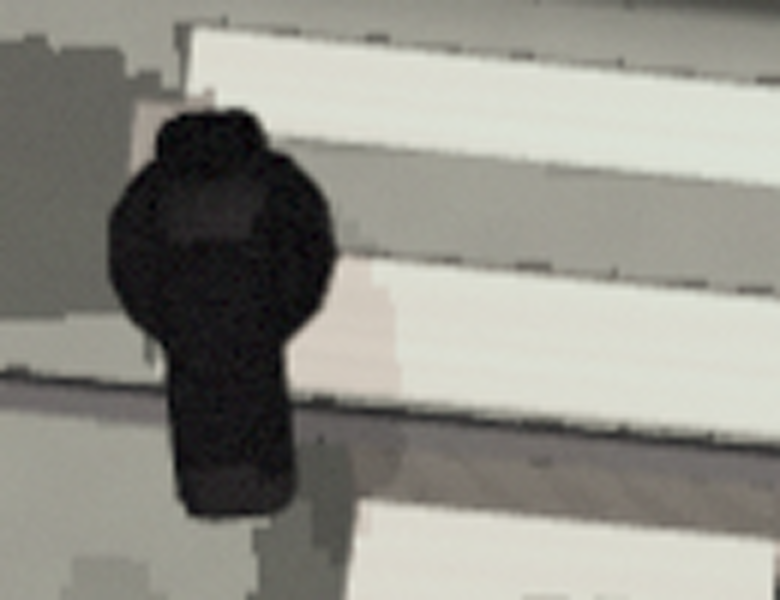

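The enlargement shows the bar end at (240,500) and the boss centre at (222,250). The knob axis is about (-0.043, 0.023) in box coordinates, with clamp ≈ 0.17.

```bash
python3 -c "
from h import *
goal(-.043,.023,.176,.17)"
```

```text
t 1.8 lin [0.0008, 0.0043, 0.0734] dr [-0.0001, -0.0001, -0.022] dist 0.0588 F [0.5 0.9 0.7] w 0.0857
```

Emit:
move_arm(hand=[1, 1, 1, -1, -1, -1, -1, -1], linear=[[0.001, 0.003, 0.03], [0.001, 0.003, 0.0734], [0.001, 0.003, 0.0734], [0.001, 0.003, 0.0734], [0.001, 0.003, 0.0734], [0.001, 0.003, 0.0734], [0.001, 0.003, 0.0734], [0.001, 0.003, 0.0734]], dr=[[0, 0, -0.022], [0, 0, -0.022], [0, 0, -0.022], [0, 0, -0.022], [0, 0, -0.022], [0, 0, -0.022], [0, 0, -0.022], [0, 0, -0.022]], squeeze=30)

```text
t: 2.6
eef_pos: [0.5268, -0.0176, 0.3336]
tool_rot: [0.001, 0.022, 1.0, -0.0]
force: [-10.2, -22.6, 15.8]
grip_width: 0.0127
grasp_force: 27.2
```

```bash
python3 -c "
from h import *
where()"
```

```text
local [-0.0419  0.0226  0.1786] tooly 9.8 z [ 0.002 -0.    -1.   ] F [-10.2 -22.6  15.8] w 0.0127 t 2.6
```

Emit:
move_arm(hand=[-1, -1, -1], linear=[[0.001, -0.002, -0.002], [0.001, -0.002, -0.002], [0.001, -0.002, -0.002]], dr=[[0, 0, 0], [0, 0, -0.02], [0, 0, -0.04]])

```text
t: 2.9
eef_pos: [0.5264, -0.0188, 0.3338]
tool_rot: [0.002, -0.041, 0.999, 0.0]
force: [1.7, 0.1, 2.5]
grip_width: 0.0115
grasp_force: 37.0
```

```bash
python3 -c "
from h import *
where();print(get_obs()['ft_torque'])"
```

```text
local [-0.042   0.0215  0.1788] tooly 17.1 z [ 0.003  0.001 -1.   ] F [1.7 0.1 2.5] w 0.0115 t 2.9
[-0.02213413 -0.96936176 -0.0632307 ]
```

Emit:
move_arm(hand=[-1, -1, -1, -1, -1, -1, -1, -1], linear=[[0, 0, 0], [0, 0, 0], [0, 0, 0], [0, 0, 0], [0, 0, 0], [0, 0, 0], [0, 0, 0], [0, 0, 0]], dr=[[0, 0, -0.045], [0, 0, -0.09], [0, 0, -0.135], [0, 0, -0.18], [0, 0, -0.225], [0, 0, -0.27], [0, 0, -0.31], [0, 0, -0.335]])

```text
t: 3.7
eef_pos: [0.5267, -0.0192, 0.3339]
tool_rot: [0.002, -0.539, 0.843, -0.001]
force: [5.1, -3.6, 0.6]
grip_width: 0.0113
grasp_force: 36.5
```

```bash
python3 -c "
from h import *
where();print(get_obs()['ft_torque'])"
```

```text
local [-0.0416  0.0211  0.1789] tooly 77.6 z [ 0.004 -0.    -1.   ] F [ 5.1 -3.6  0.6] w 0.0113 t 3.7
[-1.2389208  -1.69839599 -0.08642829]
```

Emit:
move_arm(hand=[0, 0, 0, 0, 0], linear=[[0, 0, 0], [0, 0, 0], [0, 0, -0.01], [0, 0, -0.06], [0, 0, -0.08]], dr=[[0, 0, 0], [0, 0, 0], [0, 0, 0], [0, 0, 0], [0, 0, 0]])

```text
t: 4.2
eef_pos: [0.5259, -0.019, 0.4]
tool_rot: [0.001, -0.536, 0.844, -0.001]
force: [0.6, 0.1, 0.5]
grip_width: 0.0427
grasp_force: 0.0
```

```bash
python3 -c "
from h import *
where();goal(.015,.0755,.235,0)"
```

```text
local [-0.0424  0.0211  0.245 ] tooly 77.2 z [ 0.003 -0.    -1.   ] F [0.6 0.1 0.5] w 0.0427 t 4.2
t 4.2 lin [-0.0824, -0.0554, 0.0128] dr [-0.0004, 0.0009, 0.4291] dist 0.0801 F [0.6 0.1 0.5] w 0.0427
```

Emit:
move_arm(hand=[0.2, 0.2, 0.2, 0.2, 0.2, 0.2, 0.2, 0.2], linear=[[-0.0824, -0.0554, 0.0], [-0.0824, -0.0554, 0.0], [-0.0824, -0.0554, 0], [-0.0824, -0.0554, 0], [-0.0824, -0.0554, 0], [-0.0824, -0.0554, 0], [-0.0824, -0.0554, 0], [-0.0824, -0.0554, 0]], dr=[[0, 0, 0.429], [0, 0, 0.429], [0, 0, 0.429], [0, 0, 0.429], [0, 0, 0.429], [0, 0, 0.429], [0, 0, 0.429], [0, 0, 0.429]])

```text
t: 5.0
eef_pos: [0.5934, 0.0219, 0.3971]
tool_rot: [-0.0, 0.037, 0.999, 0.0]
force: [0.4, 1.0, 0.7]
grip_width: 0.0509
grasp_force: 0.0
```

```bash
python3 -c "
from h import *
import cv2
where();goal(.015,.0755,.174,0)
a=snapshot('wrist')[:,:,::-1].copy()
for z in(.176,.15):
 for d in (-.015,.015):
  for e in (-.006,.006):
   u=proj('wrist',b2w(.015+d,.0755+e,z)); cv2.drawMarker(a,tuple(int(v) for v in u),(0,0,255),0,6,1)
cv2.imwrite('pics/w3.png',cv2.resize(a,(800,600)))"
```

```text
local [0.0142 0.0754 0.2421] tooly 8.1 z [-0.  0. -1.] F [0.4 1.  0.7] w 0.0509 t 5.0
t 5.0 lin [-0.001, 0.0, 0.0851] dr [-0.0, -0.0001, 0.0449] dist 0.0681 F [0.4 1.  0.7] w 0.0509
```

View pics/w3.png

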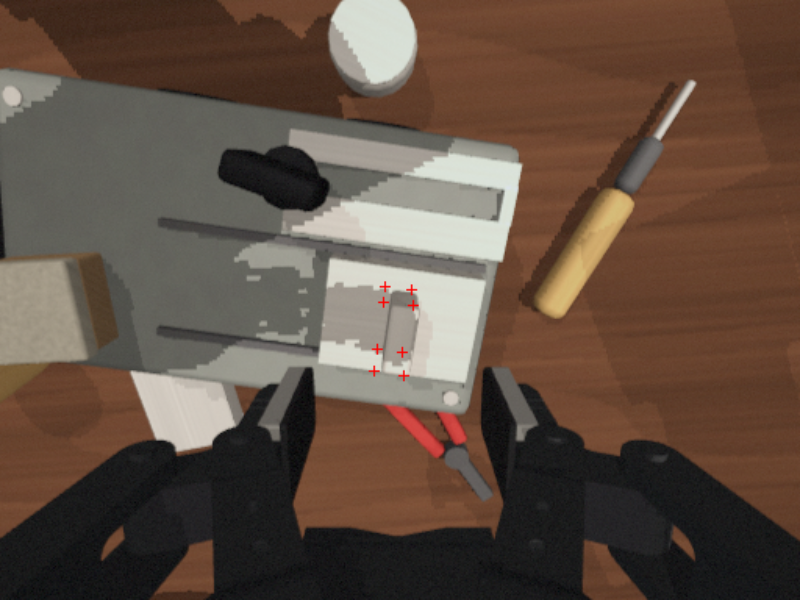

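The tab sits at (400,333) within my predicted marks, about 1.5 mm to +y. Knob bar is turned as intended.

Emit:
move_arm(hand=[0.2, 0.2, 0.2, -1, -1, -1, -1], linear=[[-0.001, 0.002, 0.03], [-0.001, 0.002, 0.083], [-0.001, 0.002, 0.083], [-0.001, 0.002, 0.083], [-0.001, 0.002, 0.083], [-0.001, 0.002, 0.083], [-0.001, 0.002, 0.083]], dr=[[0, 0, 0.045], [0, 0, 0.045], [0, 0, 0.045], [0, 0, 0.045], [0, 0, 0.045], [0, 0, 0.045], [0, 0, 0.045]], squeeze=25)

```text
t: 5.75
eef_pos: [0.595, 0.0228, 0.3326]
tool_rot: [0.001, 0.104, 0.995, -0.0]
force: [-0.6, -4.8, 6.4]
grip_width: 0.0114
grasp_force: 29.9
```

```bash
python3 -c "
from h import *
where();goal(.015,.0015,.174,0)"
```

```text
local [0.0161 0.0766 0.1776] tooly 0.4 z [ 0.003 -0.    -1.   ] F [-0.6 -4.8  6.4] w 0.0114 t 5.75
t 5.75 lin [0.0015, -0.0939, 0.0045] dr [0.0, 0.0009, 0.0023] dist 0.0752 F [-0.6 -4.8  6.4] w 0.0114
```

Emit:
move_arm(hand=[-1, -1, -1, -1, -1, -1, -1, -1], linear=[[0, -0.01, -0.002], [0, -0.025, -0.002], [0, -0.04, -0.002], [0, -0.055, -0.002], [0, -0.07, -0.002], [0, -0.085, -0.002], [0, -0.092, -0.002], [0, -0.092, -0.002]], dr=[[0, 0, 0], [0, 0, 0], [0, 0, 0], [0, 0, 0], [0, 0, 0], [0, 0, 0], [0, 0, 0], [0, 0, 0]])

```text
t: 6.55
eef_pos: [0.579, -0.0504, 0.3326]
tool_rot: [0.0, 0.105, 0.994, -0.0]
force: [1.8, -1.4, 5.4]
grip_width: 0.0113
grasp_force: 29.7
```

```bash
python3 -c "
from h import *
where()"
```

```text
local [0.0158 0.0017 0.1776] tooly 0.3 z [ 0.001 -0.001 -1.   ] F [ 1.8 -1.4  5.4] w 0.0113 t 6.55
```

Emit:
move_arm(hand=[-0.5, -0.5, -0.5, -0.5, -0.5, -0.5, -0.5], linear=[[0, 0, 0], [0, 0, 0], [0, 0, -0.01], [0, 0, -0.06], [0, 0.05, -0.08], [0, 0.093, -0.08], [0, 0.093, -0.08]], dr=[[0, 0, 0], [0, 0, 0], [0, 0, 0], [0, 0, 0], [0, 0, 0], [0, 0, 0], [0, 0, 0]])

```text
t: 7.25
eef_pos: [0.5953, 0.027, 0.3968]
tool_rot: [0.001, 0.103, 0.995, 0.0]
force: [-0.4, 0.3, 0.2]
grip_width: 0.0211
grasp_force: 0.0
```

```bash
python3 -c "
from h import *
import cv2
where();goal(.015,.076,.165,0,ahead=.173)
a=snapshot('wrist')[:,:,::-1].copy()
for d,e in((0,0),(.011,0),(-.011,0),(0,.011),(0,-.011)):
   u=proj('wrist',b2w(.015+d,.0755+e,.144)); cv2.drawMarker(a,tuple(int(v) for v in u),(0,0,255),0,6,1)
cv2.imwrite('pics/w4.png',cv2.resize(a,(800,600)))"
```

```text
local [0.0152 0.081  0.2418] tooly 0.6 z [ 0.001  0.001 -1.   ] F [-0.4  0.3  0.2] w 0.0211 t 7.25
t 7.25 lin [0.0001, -0.0061, 0.0735] dr [0.0003, 0.0004, 0.0031] dist 0.059 F [-0.4  0.3  0.2] w 0.0211
```

View pics/w4.png

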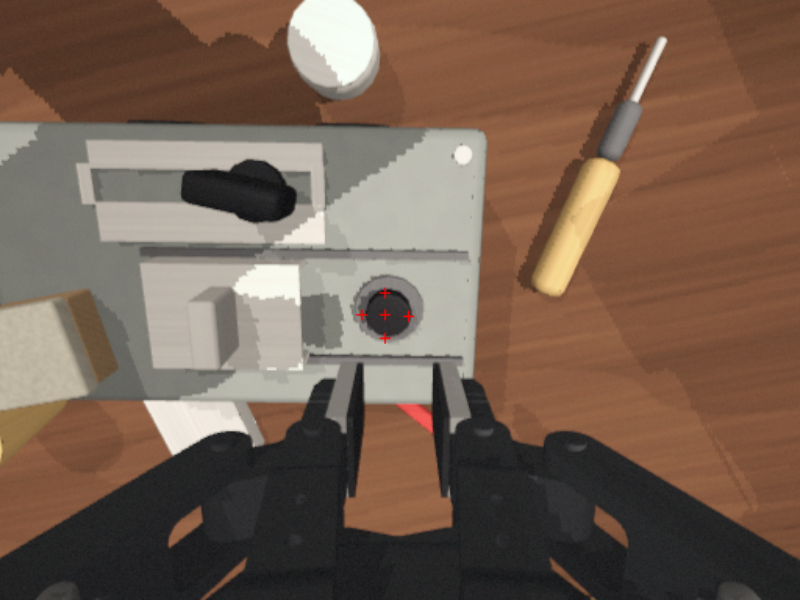

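The button is clear at (388,315), and the shutter and tab are fully to the left of it.

Emit:
move_arm(hand=[-1, -1, -1, -1, -1], linear=[[0, -0.0055, 0.03], [0, -0.0055, 0.073], [0, -0.0055, 0.09], [0, -0.0055, 0.09], [0, -0.0055, 0.09]], dr=[[0, 0, 0.003], [0, 0, 0.003], [0, 0, 0.003], [0, 0, 0.003], [0, 0, 0.003]])

```text
t: 7.8
eef_pos: [0.5942, 0.0196, 0.3248]
tool_rot: [0.0, 0.109, 0.994, -0.0]
force: [-0.1, -0.4, 0.6]
grip_width: 0.0004
grasp_force: 0.0
```

```bash
python3 -c "
from h import *
where(.173)"
```

```text
local [0.0156 0.0732 0.1518] tooly -0.1 z [ 0. -0. -1.] F [-0.1 -0.4  0.6] w 0.0004 t 7.8
```

Emit:
move_arm(hand=[-1, -1, -1, -1, -1, -1, -1], linear=[[0, 0.004, 0.004], [0, 0.004, 0.007], [0, 0.004, 0.009], [0, 0.004, 0.011], [0, 0.004, 0.013], [0, 0.004, 0.015], [0, 0.004, 0.015]], dr=[[0, 0, 0], [0, 0, 0], [0, 0, 0], [0, 0, 0], [0, 0, 0], [0, 0, 0], [0, 0, 0]])

```text
t: 8.5
eef_pos: [0.5947, 0.0231, 0.3121]
tool_rot: [0.0, 0.109, 0.994, 0.0]
force: [-0.6, 2.6, 3.3]
grip_width: 0.0001
grasp_force: 2.1
```

```bash
python3 -c "
from h import *
where(.173)"
```

```text
local [0.0154 0.077  0.1391] tooly -0.1 z [ 0.001  0.    -1.   ] F [-0.6  2.6  3.3] w 0.0001 t 8.5
```

Emit:
move_arm(hand=[-1, -1, -1, -1, -1], linear=[[0, 0, 0.001], [0, 0, 0.002], [0, 0, 0.003], [0, 0, 0.004], [0, 0, 0.004]], dr=[[0, 0, 0], [0, 0, 0], [0, 0, 0], [0, 0, 0], [0, 0, 0]])

```text
t: 9.0
eef_pos: [0.5947, 0.0231, 0.3089]
tool_rot: [0.0, 0.109, 0.994, 0.0]
force: [-0.5, 3.6, 5.8]
grip_width: 0.0
grasp_force: 2.9
```

```bash
python3 -c "
from h import *
import cv2
where(.173)
def f(p):
  a=snapshot('top').astype(int); return a
a=f(0)
for nm,q in (('up',b2w(0,-.2007,.152)),('down',b2w(0,-.192,.053))):
  u=proj('top',q).round().astype(int);print(nm,u,a[u[1]-3:u[1]+4,u[0]-3:u[0]+4].mean((0,1)).round())
b=a.astype('uint8')[:,:,::-1][140:260,230:410]
cv2.imwrite('pics/t2.png',cv2.resize(b,(792,528),interpolation=cv2.INTER_CUBIC))"
```

```text
local [0.0154 0.077  0.1359] tooly -0.1 z [ 0.001  0.    -1.   ] F [-0.5  3.6  5.8] w 0.0 t 9.0
up [390 214] [96. 59. 37.]
down [375 216] [68. 63. 59.]
```

View pics/t2.png

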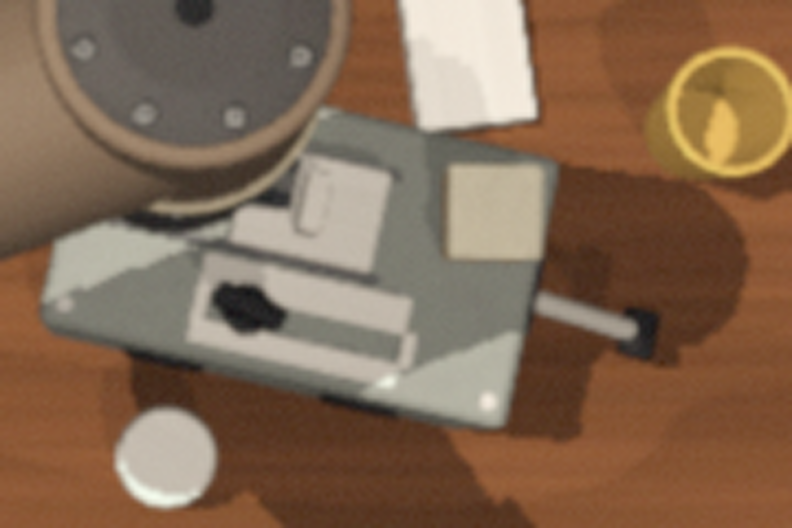

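The lever has dropped: the roller moved from (708,328) to (638,333) while the button is held. Now I'll retreat upwards and head for the roller.

Emit:
move_arm(hand=[-1, -1, -1, 0, 0, 0, 0, 0], linear=[[0, 0, -0.03], [0, 0, -0.08], [0, 0, -0.12], [0, 0, -0.12], [0, 0, -0.12], [0, 0, -0.12], [0, 0, -0.12], [0, 0, -0.12]], dr=[[0, 0, 0], [0, 0, 0], [0, 0, -0.045], [0, 0, -0.09], [0, 0, -0.135], [0, 0, -0.18], [0, 0, -0.225], [0, 0, -0.27]])

```text
t: 9.85
eef_pos: [0.594, 0.0225, 0.4037]
tool_rot: [-0.001, -0.312, 0.95, -0.0]
force: [-0.2, -0.7, -0.2]
grip_width: 0.0428
grasp_force: 0.0
```

```bash
python3 -c "
from h import *
q=unproj('top',T(638,333),.06);print(q,R.from_euler('z',-P[2]).apply([q[0]-P[0],q[1]-P[1],0]).round(4))
where();goal(0,-.194,.250,np.pi/2)"
```

```text
[ 0.52150772 -0.2335238 ] [-0.0012 -0.1895  0.    ]
local [0.0145 0.076  0.2487] tooly 48.8 z [-0.002 -0.001 -1.   ] F [-0.2 -0.7 -0.2] w 0.0428 t 9.85
t 9.85 lin [0.2661, -0.2087, -0.0012] dr [0.0005, -0.0006, -0.2291] dist 0.2706 F [-0.2 -0.7 -0.2] w 0.0428
```

Emit:
move_arm(hand=[0.2, 0.2, 0.2, 0.2, 0.2, 0.2, 0.2, 0.2], linear=[[0.266, -0.2087, -0.001], [0.266, -0.2087, -0.001], [0.266, -0.2087, -0.001], [0.266, -0.2087, -0.001], [0.266, -0.2087, -0.001], [0.266, -0.2087, -0.001], [0.266, -0.2087, -0.001], [0.266, -0.2087, -0.001]], dr=[[0, 0, -0.229], [0, 0, -0.229], [0, 0, -0.229], [0, 0, -0.229], [0, 0, -0.229], [0, 0, -0.229], [0, 0, -0.229], [0, 0, -0.229]])

```text
t: 10.65
eef_pos: [0.5201, -0.2383, 0.4046]
tool_rot: [-0.001, -0.624, 0.782, 0.001]
force: [0.2, 0.7, -0.2]
grip_width: 0.0515
grasp_force: 0.0
```

```bash
python3 -c "
from h import *
import cv2
where();goal(0,-.192,.053,np.pi/2)
a=snapshot('wrist')[:,:,::-1].copy()
for d,y,z in((.013,-.192,.063),(-.013,-.192,.063),(.07,-.12,.13),(-.07,-.12,.13)):
   u=proj('wrist',b2w(d,y,z)); cv2.drawMarker(a,tuple(int(v) for v in u),(0,0,255),0,6,1)
cv2.imwrite('pics/w5.png',cv2.resize(a,(800,600)))"
```

```text
local [-0.0019 -0.1945  0.2496] tooly 89.5 z [-0.002  0.    -1.   ] F [ 0.2  0.7 -0.2] w 0.0515 t 10.65
t 10.65 lin [-0.0031, -0.0024, 0.2457] dr [0.0006, -0.0, -0.0026] dist 0.1966 F [ 0.2  0.7 -0.2] w 0.0515
```

View pics/w5.png

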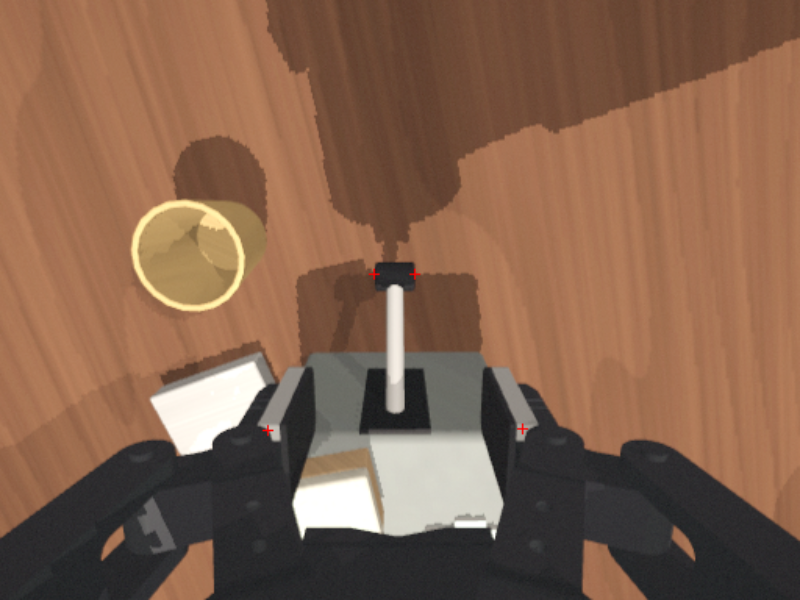

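The roller at (395,275) matches my marks, and the beaker is well clear at (188,255). Descending to it.

Emit:
move_arm(hand=[0.2, 0.2, 0.2, 0.2, 0.2, 0.2], linear=[[-0.003, -0.0024, 0.06], [-0.003, -0.0024, 0.12], [-0.003, -0.0024, 0.18], [-0.003, -0.0024, 0.22], [-0.003, -0.0024, 0.2455], [-0.003, -0.0024, 0.2455]], dr=[[0, 0, -0.002], [0, 0, -0.002], [0, 0, -0.002], [0, 0, -0.002], [0, 0, -0.002], [0, 0, -0.002]])

```text
t: 11.3
eef_pos: [0.5222, -0.2341, 0.2058]
tool_rot: [-0.002, -0.627, 0.779, 0.002]
force: [-1.7, -0.1, 0.3]
grip_width: 0.051
grasp_force: 0.0
```

Emit:
move_arm(hand=[-1, -1, -1, -1, -1], linear=[[0, 0, 0], [0, 0, 0], [0, 0, 0], [0, 0, 0], [0, 0, 0]], dr=[[0, 0, 0], [0, 0, 0], [0, 0, 0], [0, 0, 0], [0, 0, 0]], squeeze=40)

```text
t: 11.8
eef_pos: [0.5226, -0.2349, 0.2105]
tool_rot: [0.0, -0.627, 0.779, 0.0]
force: [-3.8, 4.9, 2.4]
grip_width: 0.0256
grasp_force: 40.6
```

```bash
python3 -c "
from h import *
where();goal(0,-.192,.053,np.pi/2)"
```

```text
local [ 0.0002 -0.1904  0.0555] tooly 90.0 z [ 0.     0.001 -1.   ] F [-3.8  4.9  2.4] w 0.0256 t 11.8
t 11.8 lin [0.0018, 0.0002, 0.0031] dr [-0.0, 0.0002, 0.0001] dist 0.0029 F [-3.8  4.9  2.4] w 0.0256
```

Emit:
move_arm(hand=[-1, -1, -1, -1, -1, -1, -1, -1], linear=[[0.0086, 0, -0.0144], [0.0154, 0, -0.03], [0.0198, 0, -0.046], [0.022, 0, -0.063], [0.022, 0, -0.08], [0.0198, 0, -0.0965], [0.0168, 0, -0.1083], [0.0144, 0, -0.1153]], dr=[[0, 0, 0], [0, 0, 0], [0, 0, 0], [0, 0, 0], [0, 0, 0], [0, 0, 0], [0, 0, 0], [0, 0, 0]])

```text
t: 12.6
eef_pos: [0.5202, -0.2465, 0.302]
tool_rot: [-0.0, -0.627, 0.779, 0.0]
force: [-4.1, 0.2, -8.1]
grip_width: 0.025
grasp_force: 39.7
```

```bash
python3 -c "
from h import *
where();goal(0,-.1995,.1555,np.pi/2)"
```

```text
local [ 1.000e-04 -2.025e-01  1.470e-01] tooly 90.0 z [-0.001 -0.    -1.   ] F [-4.1  0.2 -8.1] w 0.025 t 12.6
t 12.6 lin [-0.0037, 0.0004, -0.0106] dr [0.0003, -0.0001, 0.0002] dist 0.009 F [-4.1  0.2 -8.1] w 0.025
```

Emit:
move_arm(hand=[-1, -1, -1, -1], linear=[[-0.001, 0, -0.004], [-0.002, 0, -0.007], [-0.003, 0, -0.0095], [-0.003, 0, -0.0095]], dr=[[0, 0, 0], [0, 0, 0], [0, 0, 0], [0, 0, 0]])

```text
t: 13.0
eef_pos: [0.5209, -0.2441, 0.3085]
tool_rot: [-0.0, -0.627, 0.779, 0.001]
force: [-6.1, 2.6, -6.7]
grip_width: 0.0251
grasp_force: 39.8
```

```bash
python3 -c "
from h import *
where()"
```

```text
local [ 0.0002 -0.1999  0.1535] tooly 90.0 z [-0.002  0.    -1.   ] F [-6.1  2.6 -6.7] w 0.0251 t 13.0
```

Continuing in 1 mm steps until the stop's force rise.

Emit:
move_arm(hand=[-1, -1, -1, -1], linear=[[0, 0, -0.0015], [-0.001, 0, -0.003], [-0.001, 0, -0.004], [-0.001, 0, -0.004]], dr=[[0, 0, 0], [0, 0, 0], [0, 0, 0], [0, 0, 0]])

```text
t: 13.4
eef_pos: [0.5212, -0.243, 0.3115]
tool_rot: [-0.0, -0.627, 0.779, 0.001]
force: [-5.1, 5.6, -5.5]
grip_width: 0.0251
grasp_force: 39.9
```

```bash
python3 -c "
from h import *
where()"
```

```text
local [ 0.0002 -0.1987  0.1565] tooly 90.0 z [-0.001  0.001 -1.   ] F [-5.1  5.6 -5.5] w 0.0251 t 13.4
```

Emit:
move_arm(hand=[-1, -1, -1], linear=[[0, 0, -0.001], [-0.001, 0, -0.002], [-0.001, 0, -0.002]], dr=[[0, 0, 0], [0, 0, 0], [0, 0, 0]])

```text
t: 13.7
eef_pos: [0.5213, -0.2422, 0.3132]
tool_rot: [-0.0, -0.627, 0.779, 0.001]
force: [-5.6, 5.6, -5.0]
grip_width: 0.0248
grasp_force: 39.8
```

```bash
python3 -c "
from h import *
where()"
```

```text
local [ 0.0002 -0.1979  0.1582] tooly 90.0 z [-0.001  0.001 -1.   ] F [-5.6  5.6 -5. ] w 0.0248 t 13.7
```

Emit:
move_arm(hand=[-1, -1, -1], linear=[[0, 0, -0.001], [-0.0005, 0, -0.0015], [-0.0005, 0, -0.0015]], dr=[[0, 0, 0], [0, 0, 0], [0, 0, 0]])

```text
t: 14.0
eef_pos: [0.5214, -0.2418, 0.3142]
tool_rot: [-0.0, -0.627, 0.779, 0.001]
force: [-3.8, 5.1, -7.5]
grip_width: 0.0251
grasp_force: 39.7
```

```bash
python3 -c "
from h import *
where()"
```

```text
local [ 0.0002 -0.1975  0.1592] tooly 90.0 z [-0.002  0.001 -1.   ] F [-3.8  5.1 -7.5] w 0.0251 t 14.0
```

Emit:
move_arm(hand=[-1, -1, -1, -1], linear=[[0.001, 0, 0.002], [0.0015, 0, 0.004], [0.002, 0, 0.006], [0.002, 0, 0.006]], dr=[[0, 0, 0], [0, 0, 0], [0, 0, 0], [0, 0, 0]])

```text
t: 14.4
eef_pos: [0.5211, -0.2433, 0.3109]
tool_rot: [0.0, -0.627, 0.779, 0.001]
force: [-8.6, 9.3, 6.2]
grip_width: 0.0253
grasp_force: 41.3
```

```bash
python3 -c "
from h import *
where()"
```

```text
local [ 0.0004 -0.199   0.1559] tooly 90.0 z [-0.001  0.001 -1.   ] F [-8.6  9.3  6.2] w 0.0253 t 14.4
```

Force turned upward (+6 N), so the catch is holding the lever. Releasing and backing off.

Emit:
move_arm(hand=[0.2, 0.2, 0.2, 0.2, 0.2, 0.2, 0.2, 0.2], linear=[[0, 0, 0], [0, 0, 0], [0, 0, 0], [0, 0, 0], [0, 0, -0.02], [0, 0, -0.06], [0, 0, -0.11], [0, 0, -0.12]], dr=[[0, 0, 0], [0, 0, 0], [0, 0, 0], [0, 0, 0], [0, 0, 0], [0, 0, 0], [0, 0, 0], [0, 0, 0]])

```text
t: 15.2
eef_pos: [0.5225, -0.2445, 0.4113]
tool_rot: [0.002, -0.627, 0.779, -0.003]
force: [0.4, 0.5, 0.6]
grip_width: 0.0513
grasp_force: 0.0
```

Emit:
move_arm(hand=[0.2, 0.2, 0.2, 0.2, 0.2, 0.2, 0.2, 0.2], linear=[[0.06, 0, 0], [0.12, 0, 0], [0.18, 0, 0], [0.22, 0, 0], [0.24, 0, 0], [0.24, 0, 0], [0.24, 0, 0], [0.24, 0, 0]], dr=[[0, 0, 0], [0, 0, 0], [0, 0, 0], [0, 0, 0], [0, 0, 0], [0, 0, 0], [0, 0, 0], [0, 0, 0]])

```text
t: 16.0
eef_pos: [0.4807, -0.4306, 0.4062]
tool_rot: [0.0, -0.627, 0.779, -0.0]
force: [-0.0, 0.2, -1.1]
grip_width: 0.051
grasp_force: 0.0
```

```bash
python3 -c "
from h import *
import cv2
where()
a=snapshot('top')
for nm,q in (('up',b2w(0,-.2007,.155)),('down',b2w(0,-.192,.055))):
  u=proj('top',q).round().astype(int);print(nm,u,a[u[1]-2:u[1]+3,u[0]-2:u[0]+3].mean((0,1)).round())
for n,uv in (('up',T(708,328)),('down',T(638,333))):
  u=uv.round().astype(int);print(n,u,a[u[1]-2:u[1]+3,u[0]-2:u[0]+3].mean((0,1)).round())
g=cv2.resize(a[150:250,230:410],None,fx=.0+.25,fy=.25)"
```

```text
local [ 0.0012 -0.3907  0.2512] tooly 90.1 z [ 0.  0. -1.] F [-0.   0.2 -1.1] w 0.051 t 16.0
up [391 214] [43. 40. 39.]
down [376 216] [112.  82.  62.]
up [391 215] [43. 40. 39.]
down [375 216] [110.  79.  58.]
```

```bash
python3 -c "
from bench import *
print(finish_job())"
```

```text
the job is handed in; nothing more can be done
None
```

I ran the trip test and handed the job in, and no verdict came back: the knob is loose, the shutter is open, the button press dropped the lever, and the lever is latched up again with the arm clear of the box. I did not measure the other bench items at the end.

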